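# Swing a vial carrier home in the sampler deck

## Task

The blue vial carrier lies loose on the grey sampler deck. Keep it upright, and while it still stands swung out towards the robot slide its forked end fully onto the steel pivot post; then swing its free end away from the robot about the post, past the spring bolt and into the rubber buffer, until the bolt has snapped fully out in front of it and holds it. Go gently, never forcing it against the post, bolt or buffer, and leave everything else on the bench where it is.

Things in the scene. Friction and masses are not known exactly. Their poses are not given: they have to be found in the camera images.
- deck: Grey sampler deck fixed on the bench, a plate 250 (x) x 335 (y) x 8 mm; its slick top is what the carrier slides on. Origin at the centre of its underside, z up, x away from the robot (give or take its yaw). Beyond x = 97 mm a housing 38 mm high.
- pivot: Upright steel pivot post on the deck, 12 mm thick, 40 mm high; origin on its centre line at the plate's top (deck x = 55, y = 125, z = 8 mm), axes as the deck's. The end bracket with its bolt and buffer counts as part of it: over 18 N between the carrier and this body counts as forcing. A push of 8 to 14 N near the carrier's free end does the whole swing.
- home (a point): Point fixed to the deck: where the middle of the carrier's free end comes home if the end bracket is at its middle setting (deck x = 55, y = -111, z = 24 mm; the carrier then lies along deck y). The aluminium L-shaped end bracket behind and beside it, 38 mm high, bears buffer and bolt and may be clamped in its slots anywhere within 14 mm either way along deck x: it is not reported, so feel for it.
- buffer (a point): Point fixed to the deck: the tip of the rubber buffer at the bracket's middle setting (not its true setting). A 16 mm dome facing deck -x, 10 mm from the free end, behind the carrier. It yields 1 mm per 5 N, 6 mm in all; the carrier must press it in 1 to 2.5 mm (5 to 12 N) before the bolt can snap out.
- carrier_middle (a point): Centre of the blue vial carrier, 16 mm above its underside. 250 long (x), 32 wide (y), 32 high (z), 0.25 to 0.45 kg, loose; five vials fixed in it rise to 54 mm. The ribbed waist at the centre, 40 mm long, has no vials: grip across the 32 mm there. +x runs from the forked to the free end; -y is the front face, towards the robot when home, the one to push.
- carrier_fork (a point): Where the post's centre line lies when the carrier is fully seated: 111 mm from its centre towards the forked end, half-way up. The fork's slot is open at that end, 14 mm wide between two 9 mm prongs with round noses, 20 mm deep (tips 125 mm from the centre, bottom of the slot 105 mm).
- carrier_end (a point): Middle of the flat face of the carrier's free end, half-way up, 125 mm from the carrier's centre and 236 mm from the post's centre line when seated. The last 55 mm before it bear no vials; a black pad on the front face there, 6 to 50 mm from the end, is where to push.
- bolt (a joint): Spring bolt in the end bracket, m: 0 = fully out, growing as it is pushed back along deck -y (range 0.009). Over the last 60 mm of swing the free end rides up its ramp (2 to 5 N at the free end) and holds it back 3 to 5 mm; once the free end is pressed far enough into the buffer it snaps out 5 mm over the carrier's front face and holds it.
- acid_bottle: Bystander, to be left alone: brown glass bottle with red cap, 60 mm across, 135 tall. Origin at the centre of its underside.
- standard_a: Bystander, to be left alone: white plastic bottle with white cap, 37 mm across, 88 tall. Origin at the centre of its underside.
- standard_b: Bystander, to be left alone: white plastic bottle with yellow cap, 37 mm across, 88 tall. Origin at the centre of its underside.
- flask_250: Bystander, to be left alone: volumetric flask with blue stopper, 80 mm across, 237 tall. Origin at the centre of its underside.
- dropper_bottle: Bystander, to be left alone: small brown bottle with black cap, 30 mm across, 75 tall. Origin at the centre of its underside.

How it is judged:
By the outcome, as a careful person would: the job done as asked, in the order asked, and still so for the second after the job is handed in, with the robot touching nothing.
It also fails if it takes over 58 s, if anything falls off the work surface, if the arm or the gripper's body presses on something with over 40 N, if the wrist force passes 120 N, or if a joint passes its speed limit or range.

## Robot

A 6-joint arm with a two-finger parallel gripper is mounted at the origin on the work surface; the furniture and walls round the work are solid. World frame = base frame: x ahead of the robot, y to its left, z up, the work surface at z = 0. Lengths are in m, angles in degrees, forces in N, time in s.
With the tool pointing down it reaches from about 0.4 to 0.825 m from the base axis. Payload 7 kg.
Tool frame: the origin (TCP) lies on the centre line of the jaws, within the pads' length; the fingertips stand 8 mm ahead of it and the grasp point (between the pads) lies 11 mm behind it (r.tcp_to_tips is the distance from the TCP to the fingertips, in m); z points along the fingers, y is the direction in which the jaws open and shut (so a half turn about z gives the same grasp; the last joint's range is limited). The gripper opens to 88 mm and grips with 3 to 60 N. Pads are 19 mm wide; open, the fingers measure 130 mm over their backs; the gripper's body (78 mm by 193 mm) begins 47 mm behind the grasp point.
Start: joints at [90.648, 20.546, 0.682, 0, -70.136, -16.507], TCP at [0.184, 0.649, 0.235] pointing down, gripper open.
Joint ranges: [-176.03, 176.03], [-82.01, 121.73], [-58.28, 71.71], [-173.87, 95.51], [-174.79, -0.11], [-173.66, 173.66]. Speed limits (degrees/s): [136.94, 136.94, 172.46, 180, 180, 180].

## Interface

Orientations are given as [roll, pitch, yaw] about the fixed x, y, z axes, in that order (R = Rz(yaw) Ry(pitch) Rx(roll)).
In Python, from plant import r gives the robot as it stands.
- The arm moves only by the tool drive_tool, never from a script. Its argument "plan" is text: rows parted by semicolons, each of 4 numbers parted by spaces: the shift along the tool's x, y, z in cm, then the turn about the tool's z in rad. A call has 1 to 8 rows; each row is the pose to reach, as a shift and turn from the pose commanded when the call began, along the tool's axes at that moment; what a row does not reach only later rows make up. A row lasts 1/8 s, in which the tool goes at most 62.5 mm and 10.7 degrees, less where a joint would pass 70% of its speed; a pose out of reach is approached as far as the arm can. A call with a gripper value outside its range is refused whole. "fingers" is the closure, from -1 (fully open) to 1 (shut), set as the call begins (left out, the last holds). The fingers move at their own pace and stop on an object; "squeeze" is the grip in N (left out, the last holds). Time passes only in rows, so rows that repeat a pose let the fingers close. It gives the time, the measured TCP pose, the force and the opening at its end, in the units of the state.
- r.get_state(): the state, without advancing time (a new reading comes with each control period).
- r.capture(name): name is "scene" or "top" or "wrist"; returns a dict with "frame" (384x512x3 uint8, red, green, blue), "fovy" (degrees; the focal length in pixels is half the picture's height over the tangent of half this angle, whatever the lens; pixels are square), "cx", "cy" (the principal point, pixels), "k1" (the pictures are not rectified: a ray, as slopes to the right and down, at radius r is drawn at 1 + k1 r^2 times it, then the intrinsics apply), "rvec" (rotation vector, rad) and "tvec" (3), from world to camera coordinates, as OpenCV has them. Camera axes: x right, y down, z forward; pixel columns grow to the right and rows downward; lengths in m; the calibration is good to about 2 mm. A picture is of the moment at which its call begins. There is no depth.
- r.close_job(): hands the job in, once; it reports no verdict.
The state is a dict: "time_s": time; "joints": joint angles; "qd": joint speeds; "joint_torque": joint torques, N m; "tcp_pos": TCP position; "eef_rot": TCP orientation; "contact_force": force on the tool from outside, world axes, zero at the start; "moment": the same for the moment, N m; "gripper_width": finger opening in m.
Only numpy, scipy, OpenCV 4.12 (cv2) and the standard library are available. Lean on these libraries where they do the work, as an engineer would, in place of code of your own. Each camera call takes 0.05 s, during which the arm holds its last target. There are 200 camera calls.

## Working session

There is one attempt and no reset: what is moved stays moved. The work goes in short steps, Python scripts to look and compute and a tool call to move; the robot and the scene stay as the last step left them, time stands still between calls to the robot, and variables do not carry over. Pictures are saved under pics/ and viewed, about 8 in all and at most 12, crops included, and the job is handed in when it is done.

Besides the shell and the picture viewer there is one more tool, called after ">>>" as name(argument=value, ...), one argument or row to a line, values as JSON. drive_tool: Moves the arm, as the interface text tells. Its arguments: {"type":"object","properties":{"plan":{"type":"string"},"fingers":{"type":"number"},"squeeze":{"type":"number"}},"required":["plan"]}

```bash
mkdir -p pics; ls
cat > h.py <<'E'
import numpy as np, cv2
from plant import r
def cam(n,save=None):
    c=r.capture(n)
    if save: cv2.imwrite(f'pics/{save}.png',c['frame'][:,:,::-1])
    return c
def K(c):
    f=c['frame'].shape[0]/2/np.tan(np.radians(c['fovy'])/2)
    return np.array([[f,0,c['cx']],[0,f,c['cy']],[0,0,1.]]),np.array([c['k1'],0,0,0,0.])
def ray(c,px,z):
    "pixels -> world points on plane z"
    k,d=K(c); u=cv2.undistortPoints(np.array(px,float).reshape(-1,1,2),k,d).reshape(-1,2)
    R=cv2.Rodrigues(np.array(c['rvec'],float))[0]; t=np.array(c['tvec'],float).ravel()
    o=-R.T@t; v=np.c_[u,np.ones(len(u))]@R
    return o+v*((z-o[2])/v[:,2])[:,None]
def proj(c,P):
    k,d=K(c); return cv2.projectPoints(np.array(P,float).reshape(-1,3),np.array(c['rvec'],float),np.array(c['tvec'],float),k,d)[0].reshape(-1,2)
E
python3 - <<'E'
from h import *
a=cam('scene','s0');b=cam('top','t0')
cv2.imwrite('pics/st.png',np.vstack([a['frame'],b['frame']])[:,:,::-1][:, :])
for c in(a,b):
    R=cv2.Rodrigues(np.array(c['rvec'],float))[0];print(-R.T@np.array(c['tvec']).ravel(),c['fovy'],c['k1'])
print(r.get_state(), r.tcp_to_tips)
E
```

```text
pics
[0.16351668 0.61872195 0.95837242] 44.50857929552141 -0.09518747780409334
[ 0.39995192 -0.066563    0.88261238] 55.16334591125347 -0.05021529027718888
{'time_s': 0.1, 'joints': array([ 9.06470021e+01,  2.05852697e+01,  6.39343440e-01, -1.73230199e-02,
       -7.01352808e+01, -1.65065846e+01]), 'qd': array([0.01970355, 0.02533668, 0.14786677, 0.11557501, 0.06458334,
       0.0350792 ]), 'joint_torque': array([-3.17906008e-03, -5.84162199e+01,  2.93750596e+01,  7.01564491e+00,
        1.01084015e-02, -4.01283819e-05]), 'tcp_pos': array([0.18437917, 0.64889325, 0.23374337]), 'eef_rot': array([ 1.79917512e+02, -7.46043433e-03, -1.58654750e+01]), 'contact_force': array([0.04157992, 0.09827335, 0.53848504]), 'moment': array([ 0.0080299 , -0.00304578,  0.03223531]), 'gripper_width': 0.0878813023704656} 0.008
```

View pics/t0.png

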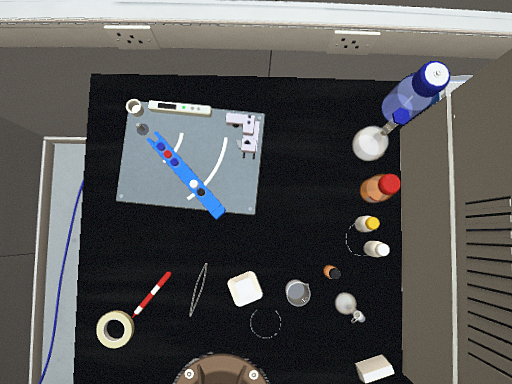

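View pics/s0.png

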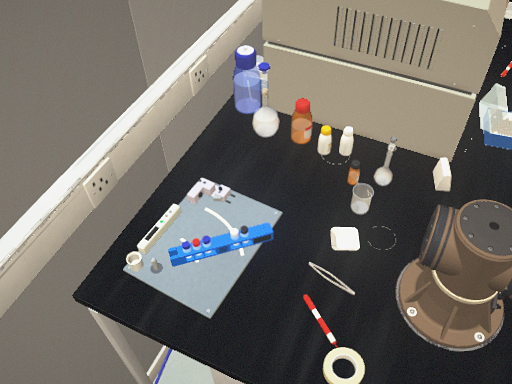

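The top view shows the deck with corners near (129,101), (265,113), (255,214) and (116,202). The post is at (142,129), and the carrier runs from its fork at (152,137) to its free end at (218,215). The bracket is around (243,130). The scene view agrees. Next I'll measure these.

```bash
cat > m.py <<'E'
from h import *
def deckfit(c):
    f=c['frame']; hsv=cv2.cvtColor(f,cv2.COLOR_RGB2HSV)
    m=cv2.inRange(hsv,(85,15,70),(125,90,200)); m=cv2.morphologyEx(m,cv2.MORPH_OPEN,np.ones((3,3)))
    n,l,s,_=cv2.connectedComponentsWithStats(m); i=1+np.argmax(s[1:,4]); return (l==i).astype(np.uint8)
def blue(c):
    hsv=cv2.cvtColor(c['frame'],cv2.COLOR_RGB2HSV)
    m=cv2.inRange(hsv,(100,150,60),(118,255,255)); m=cv2.morphologyEx(m,cv2.MORPH_CLOSE,np.ones((5,5)))
    n,l,s,_=cv2.connectedComponentsWithStats(m); i=1+np.argmax(s[1:,4]); return (l==i).astype(np.uint8)
E
python3 - <<'E'
from m import *
b=cam('top')
np.set_printoptions(precision=4,suppress=True)
d=deckfit(b); h=cv2.convexHull(cv2.findContours(d,0,2)[0][0])
h=max(cv2.findContours(d,0,1)[0],key=cv2.contourArea)
P=ray(b,h.reshape(-1,2),0.008)
R=cv2.minAreaRect((P[:,:2]*1000).astype(np.float32)); print('deck',R, cv2.boxPoints(R))
m=blue(b); h=max(cv2.findContours(m,0,1)[0],key=cv2.contourArea)
for z in(.04,.008+.016):
  P=ray(b,h.reshape(-1,2),z); R=cv2.minAreaRect((P[:,:2]*1000).astype(np.float32)); print('car',R,cv2.boxPoints(R))
print(ray(b,[[142,129],[152,137],[218,215]],.04))
f=b['frame'][75:235,105:285]; cv2.imwrite('pics/t1.png',cv2.resize(f[:,:,::-1],None,fx=4,fy=4,interpolation=2))
E
```

```text
deck ((581.857177734375, 87.07718658447266), (331.4903259277344, 249.74282836914062), 85.36203002929688) [[443.9926 -68.0282]
 [692.9177 -88.2223]
 [719.7218 242.1826]
 [470.7967 262.3766]]
car ((531.744873046875, 90.27851104736328), (251.973388671875, 33.46742248535156), 42.05173110961914) [[426.9864  18.3179]
 [449.4029  -6.533 ]
 [636.5033 162.2391]
 [614.0868 187.09  ]]
car ((534.2474975585938, 93.25675964355469), (256.7580261230469, 34.10291290283203), 42.051734924316406) [[427.4998  19.9297]
 [450.342   -5.3931]
 [640.9952 166.5838]
 [618.153  191.9066]]
[[0.6373 0.1969 0.04  ]
 [0.6185 0.1724 0.04  ]
 [0.4391 0.013  0.04  ]]
```

View pics/t1.png

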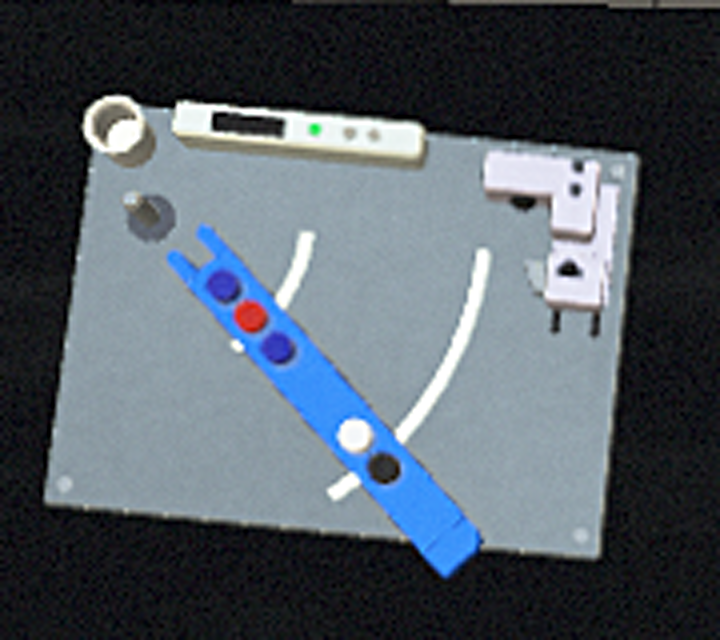

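```bash
cat > go.py <<'E'
import sys
from h import *
def rel(x,y,z,yaw):
    s=r.get_state(); p=s['tcp_pos']; R=cv2.Rodrigues(np.zeros(3))[0]
    from scipy.spatial.transform import Rotation as Q
    R=Q.from_euler('xyz',s['eef_rot'],degrees=True).as_matrix()
    d=R.T@(np.array([x,y,z])-p)*100
    t=-np.radians((yaw-s['eef_rot'][2]+180)%360-180)
    print('t',round(s['time_s'],2),'p',p.round(4),s['eef_rot'].round(2),'F',s['contact_force'].round(2),'w',round(s['gripper_width'],4)); print('SHIFT',d.round(2),'turn',t.round(3))
if __name__=='__main__': rel(*map(float,sys.argv[1:]))
E
python3 go.py 0.532 0.090 0.20 -138
python3 -c "
from m import *
b=cam('top')
print(ray(b,[[137.8,124.7]],.048),ray(b,[[142.5,129.2]],.008))
print(proj(b,[.6468,.2072,.048]),proj(b,[.6468,.2072,.008]))
a=cam('scene');print(proj(a,[[.6468,.2072,.048],[.6468,.2072,.008],[.6141,.1646,.04],[.5317,.0903,.04]]))"
```

```text
t 0.15 p [0.1844 0.649  0.2338] [ 1.7993e+02 -1.0000e-02 -1.5860e+01] F [-0.03 -0.32 -0.8 ] w 0.0877
SHIFT [48.72 44.26  3.44] turn 2.132
[[0.64515204 0.20475738 0.048     ]] [[0.64584986 0.20566784 0.008     ]]
[[136.79405428 123.99423067]] [[141.89389091 128.80933489]]
[[153.00911383 257.59816185]
 [156.27927827 266.74811935]
 [175.42390831 250.39137675]
 [221.52607684 238.67971932]]
```

>>> drive_tool(
  plan="2.5 2.5 0.2 0.1; 6 5.5 0.4 0.25; 10 9 0.7 0.42; 14 13 1 0.6; 18 16.5 1.3 0.78; 22 20 1.6 0.96; 26 23.5 1.9 1.13; 30 27 2.1 1.3",
  fingers=-1,
  squeeze=20,
)

```text
time_s: 1.25
tcp_pos: [0.3999, 0.306, 0.2137]
eef_rot: [-180.0, 0.0, -90.6]
contact_force: [1.1, 0.8, 0.5]
gripper_width: 0.0879
```

```bash
python3 go.py 0.532 0.090 0.20 -138
```

```text
t 1.25 p [0.3999 0.306  0.2137] [-1.7998e+02  3.0000e-02 -9.0650e+01] F [1.1  0.81 0.49] w 0.0879
SHIFT [ 21.45 -13.45   1.36] turn 0.826
```

>>> drive_tool(
  plan="4 -2.5 0.3 0.15; 8 -5 0.5 0.3; 12 -7.5 0.8 0.45; 15.5 -9.7 1 0.6; 18.5 -11.6 1.2 0.7; 20.5 -12.9 1.3 0.78; 21.5 -13.5 1.4 0.826; 21.5 -13.5 1.4 0.826",
)

```text
time_s: 2.25
tcp_pos: [0.533, 0.0914, 0.1994]
eef_rot: [180.0, -0.0, -137.7]
contact_force: [-0.2, -0.4, 0.2]
gripper_width: 0.0876
```

Run:
```python
from m import *
np.set_printoptions(precision=4,suppress=True)
w=cam('wrist','w0'); s=r.get_state(); print(s['tcp_pos'],s['eef_rot'],s['time_s'])
b=cam('top','t2')
P0=[.6468,.2072]
print(proj(w,[[.6468,.2072,.048],[.6468,.2072,.008],[.5317,.0903,.04]]))
for n,c in(('w',w),('t',b)):
    m=blue(c); h=max(cv2.findContours(m,0,1)[0],key=cv2.contourArea)
    P=ray(c,h.reshape(-1,2),.04); print(n,cv2.minAreaRect((P[:,:2]*1000).astype(np.float32)))
```

```text
[0.5328 0.0919 0.1995] [ 179.9897   -0.0064 -137.6316] 2.3
[[269.0817 326.2685]
 [268.2835 303.4748]
 [260.7038 176.1775]]
w ((524.0003662109375, 92.74282836914062), (242.55819702148438, 45.45063781738281), 41.467002868652344)
t ((499.3341064453125, 60.38262176513672), (163.98883056640625, 33.40768814086914), 41.60023880004883)
```

View pics/w0.png

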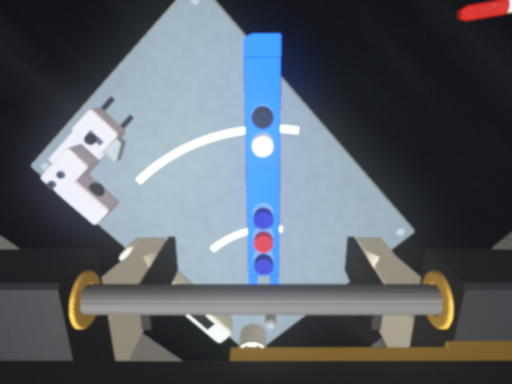

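The carrier runs vertically at about column 262 in the wrist view, with its free end at the top (row 33). The waist is between rows 160 and 205, and the post is near (270,322), which agrees with the prediction of (269,326).

```bash
python3 - <<'E'
from m import *
np.set_printoptions(precision=4,suppress=True)
w=cam('wrist'); m=blue(w); c=[]
for y in list(range(48,100,4))+list(range(170,205,4)):
    x=np.where(m[y])[0]; a=ray(w,[[x.min(),y],[x.max()+1,y]],.04)
    c.append(a.mean(0)[:2]); print(y,x.min(),x.max(),np.linalg.norm(a[0]-a[1]).round(4),c[-1]) if y%8==0 else 0
c=np.array(c); v=cv2.fitLine(c.astype(np.float32),2,0,.001,.001).ravel(); print(v,np.degrees(np.arctan2(v[1],v[0])))
print('mid vials',ray(w,[[262,146],[263,218]],.062))
print('end',ray(w,[[263,56]],.04),ray(w,[[263,33]],.04))
print('post', ray(w,[[270,322]],.048))
E
python3 go.py 0.532 0.0905 0.022 -138
```

```text
48 243 282 0.0339 [0.4474 0.0169]
56 244 288 0.0384 [0.4501 0.0234]
64 244 289 0.0395 [0.4545 0.0281]
72 244 289 0.0398 [0.4592 0.0325]
80 244 279 0.0313 [0.467  0.0337]
88 244 279 0.0315 [0.4719 0.0382]
96 244 278 0.0309 [0.4772 0.0424]
[0.7498 0.6617 0.4924 0.0586] 41.427975
mid vials [[0.5069 0.0701 0.062 ]
 [0.5551 0.1155 0.062 ]]
end [[0.4521 0.0212 0.04  ]] [[0.4389 0.0091 0.04  ]]
post [[0.6419 0.2054 0.048 ]]
t 2.4 p [0.5327 0.0924 0.1997] [ 1.8000e+02  1.0000e-02 -1.3758e+02] F [-0.22 -0.25  1.03] w 0.0877
SHIFT [ 0.18 -0.09 17.77] turn 0.007
```

>>> drive_tool(
  plan="0 -0.05 2.5 0; 0 -0.05 6 0; 0 -0.05 9.5 0; 0 -0.05 12.5 0; 0 -0.05 15 0; 0 -0.05 16.8 0; 0 -0.05 17.6 0; 0 -0.05 17.7 0",
)

```text
time_s: 3.4
tcp_pos: [0.5332, 0.0918, 0.0225]
eef_rot: [180.0, -0.0, -137.6]
contact_force: [-0.6, -1.0, 0.6]
gripper_width: 0.0877
```

>>> drive_tool(
  plan="0 0 0 0; 0 0 0 0; 0 0 0 0; 0 0 0 0; 0 0 0 0; 0 0 0 0",
  fingers=1,
  squeeze=15,
)

```text
time_s: 4.15
tcp_pos: [0.5333, 0.0914, 0.0226]
eef_rot: [180.0, -0.0, -137.7]
contact_force: [-0.2, 1.8, 0.6]
gripper_width: 0.033
```

Run:
```python
from m import *
np.set_printoptions(precision=4,suppress=True)
w=cam('wrist','w1'); s=r.get_state(); print(s['tcp_pos'],s['eef_rot'],s['time_s'],s['contact_force'],s['gripper_width'])
a=cam('scene'); f=a['frame'][160:320,80:320]; cv2.imwrite('pics/s1.png',cv2.resize(f[:,:,::-1],None,fx=3.3,fy=3.3,interpolation=2))
```

```text
[0.5333 0.0914 0.0226] [ 179.9974    0.0019 -137.6712] 4.2 [ 0.147  -0.1354  0.2524] 0.03151451036034835
```

View pics/s1.png

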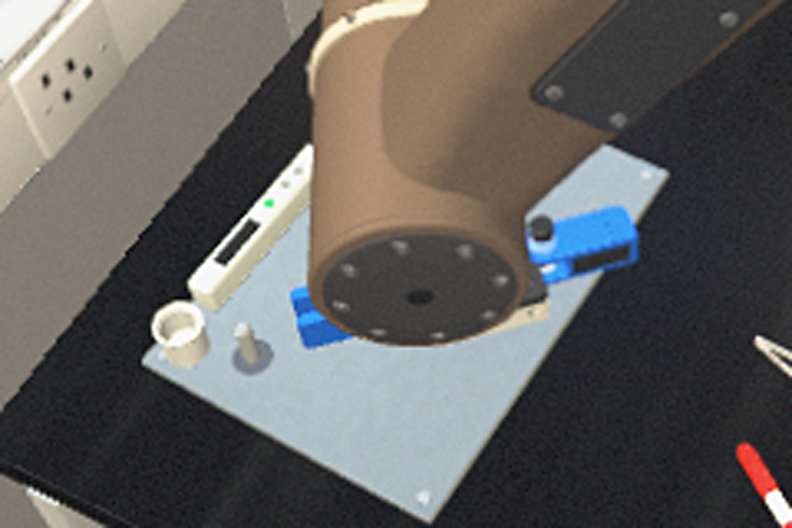

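View pics/w1.png

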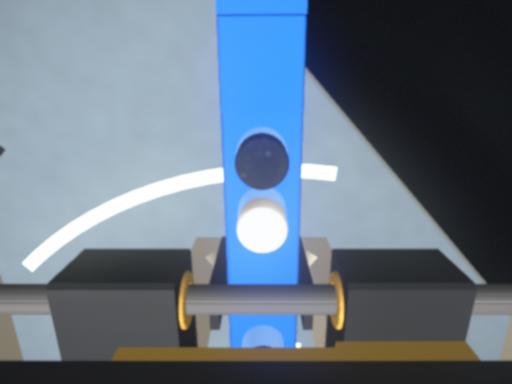

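The waist is gripped between the white and blue vials, opening 31.5 mm, with the carrier centred between the jaws. In the scene crop the post top is at (243,328) and the fork is at (300,310), just short of it. Next I'll line up laterally and approach to just short of the post.

>>> drive_tool(
  plan="-0.2 0.1 0 0; -0.5 0.3 0 0; -0.9 0.5 0 0; -1.3 0.7 0 0; -1.7 0.82 0 0; -2.0 0.88 0 0; -2.2 0.88 0 0; -2.2 0.88 0 0",
)

```text
time_s: 5.25
tcp_pos: [0.5439, 0.113, 0.0226]
eef_rot: [180.0, 0.0, -137.7]
contact_force: [-1.1, -0.2, 2.4]
gripper_width: 0.0323
```

Run:
```python
from m import *
np.set_printoptions(precision=4,suppress=True)
s=r.get_state(); print(s['tcp_pos'],s['eef_rot'],s['time_s'],s['contact_force'],s['gripper_width'])
a=cam('scene','s2');b=cam('top','t3')
P=[[.6455,.2055,.048],[.6455,.2055,.008]]
print(proj(a,P),proj(b,P))
f=a['frame'][235:285,130:200]; g=b['frame'][105:155,120:190]
cv2.imwrite('pics/z2.png',np.hstack([cv2.resize(x[:,:,::-1],None,fx=5.6,fy=5.6,interpolation=2) for x in(f,g)]))
```

```text
[0.5439 0.113  0.0226] [ 179.9988    0.0259 -137.6686] 5.25 [-1.1475 -0.1581  2.4366] 0.032286735447533084
[[153.8897 257.2304]
 [157.1338 266.3862]] [[137.4906 124.5494]
 [142.5612 129.3413]]
```

View pics/z2.png

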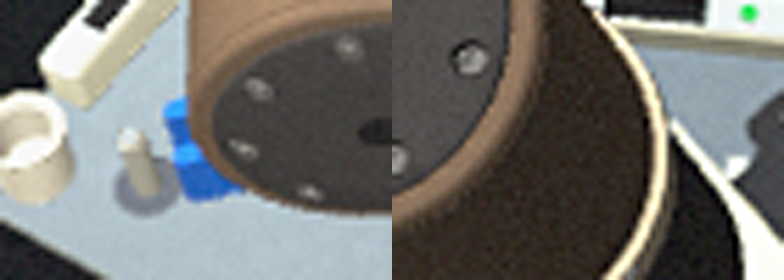

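Run:
```python
from m import *
np.set_printoptions(precision=2,suppress=True)
a=cam('scene')
c=np.array([.5439,.113]); t=np.radians(42.33); u=np.array([np.cos(t),np.sin(t)]); n=np.array([-u[1],u[0]])
z=lambda p:((p-[130,235])*5.6)
for l in(116,125):
  for q in(-16,-7,0,7,16):
    print(l,q,[z(proj(a,np.r_[c+u*l/1e3+n*q/1e3,h])[0]) for h in(.04,.008)])
print('postbase',z(proj(a,[.6455,.2055,.008])[0]),'top',z(proj(a,[.6455,.2055,.048])[0]))
f=a['frame'][244:276,148:178]
cv2.imwrite('pics/z3.png',cv2.resize(f[:,:,::-1],None,fx=18,fy=18,interpolation=cv2.INTER_CUBIC))
```

```text
116 -16 [array([182.24,  90.73]), array([195.53, 132.03])]
116 -7 [array([185.82, 108.18]), array([199.11, 149.29])]
116 0 [array([188.64, 121.87]), array([201.92, 162.83])]
116 7 [array([191.48, 135.67]), array([204.76, 176.48])]
116 16 [array([195.17, 153.58]), array([208.45, 194.18])]
125 -16 [array([160.95,  96.18]), array([174.72, 137.4 ])]
125 -7 [array([164.43, 113.68]), array([178.2 , 154.71])]
125 0 [array([167.16, 127.41]), array([180.94, 168.3 ])]
125 7 [array([169.92, 141.25]), array([183.7 , 181.98])]
125 16 [array([173.5, 159.2]), array([187.29, 199.73])]
postbase [151.95 175.76] top [133.78 124.49]
```

View pics/z3.png

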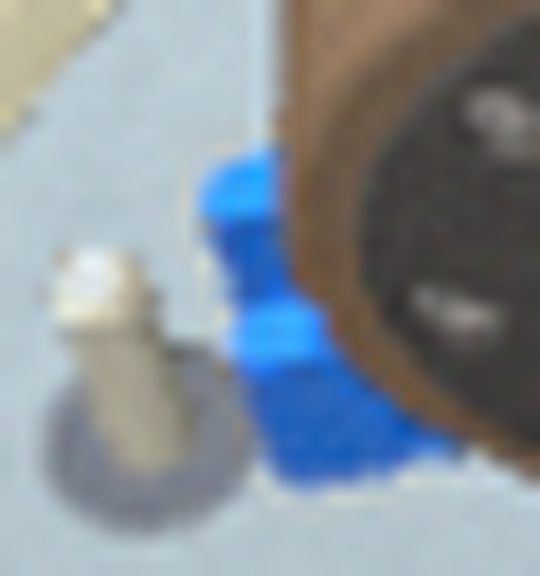

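The post top is at (98,288) in the crop, and the prong tips are at (205,200) and (237,335). The scene view puts the post 2–3 mm further towards tool +y, while the top view says 0–0.5 mm. I'll split the difference and advance gently with a light grip.

>>> drive_tool(
  plan="0 0.15 0 0; -0.2 0.15 0 0; -0.4 0.15 0 0; -0.6 0.15 0 0; -0.7 0.15 0 0; -0.8 0.15 0 0; -0.9 0.15 0 0; -1.0 0.15 0 0",
  squeeze=8,
)

```text
time_s: 6.4
tcp_pos: [0.55, 0.1206, 0.0225]
eef_rot: [180.0, -0.0, -137.7]
contact_force: [-1.9, -2.2, 3.6]
gripper_width: 0.0319
```

```bash
cat > st.py <<'E'
from h import *
s=r.get_state(); t=np.radians(s['eef_rot'][2]); F=s['contact_force']
print('t',round(s['time_s'],2),'p',s['tcp_pos'].round(4),'yaw',s['eef_rot'][2].round(2),'Ftool x,y,z',(F[0]*np.cos(t)+F[1]*np.sin(t)).round(2),(F[0]*np.sin(t)-F[1]*np.cos(t)).round(2),-F[2].round(2),'M',s['moment'].round(3),'w',s['gripper_width'].round(4))
E
python3 st.py
```

```text
Traceback (most recent call last):
  File "st.py", line 3, in <module>
    print('t',round(s['time_s'],2),'p',s['tcp_pos'].round(4),'yaw',s['eef_rot'][2].round(2),'Ftool x,y,z',(F[0]*np.cos(t)+F[1]*np.sin(t)).round(2),(F[0]*np.sin(t)-F[1]*np.cos(t)).round(2),-F[2].round(2),'M',s['moment'].round(3),'w',s['gripper_width'].round(4))
                                                                                                                                                                                                                                        ^^^^^^^^^^^^^^^^^^^^^^^^
AttributeError: 'float' object has no attribute 'round'
```

>>> drive_tool(
  plan="0 0 0 0; 0 0 0 0; -0.1 0 0 0; -0.2 0 0 0; -0.3 0 0 0; -0.3 0 0 0",
)

```text
time_s: 7.15
tcp_pos: [0.5524, 0.1227, 0.0226]
eef_rot: [-180.0, 0.0, -137.7]
contact_force: [-1.3, -0.9, 1.4]
gripper_width: 0.0319
```

```bash
sed -i "s/s\['gripper_width'\].round(4)/round(s['gripper_width'],4)/" st.py; python3 st.py
python3 - <<'E'
from h import *
a=cam('scene'); f=a['frame'][244:276,148:178]
cv2.imwrite('pics/z4.png',cv2.resize(f[:,:,::-1],None,fx=18,fy=18,interpolation=cv2.INTER_CUBIC))
E
```

```text
t 7.15 p [0.5524 0.1227 0.0226] yaw -137.67 Ftool x,y,z 1.56 0.23 -1.37 M [-0.306  0.393  0.019] w 0.0319
```

View pics/z4.png

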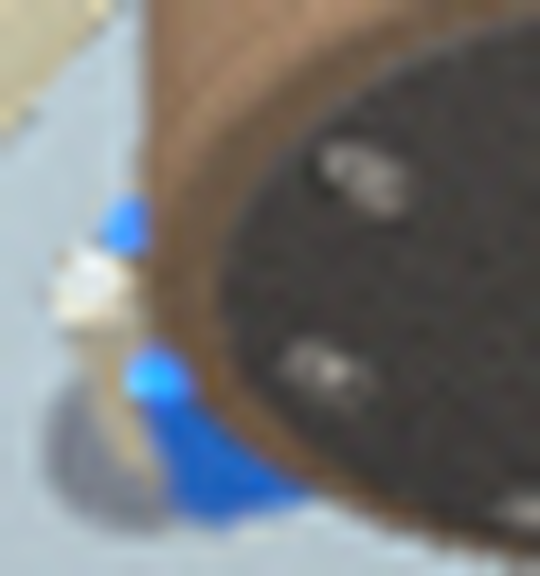

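The post top (98,288) now sits between the two prong noses at (125,225) and (155,375), biased slightly towards the lower prong. Forces are low. I'll shift 1 mm and go on.

>>> drive_tool(
  plan="0 0.1 0 0; -0.1 0.1 0 0; -0.2 0.1 0 0; -0.3 0.1 0 0; -0.4 0.1 0 0; -0.4 0.1 0 0",
)

```text
time_s: 7.95
tcp_pos: [0.5545, 0.1259, 0.0226]
eef_rot: [180.0, -0.0, -137.7]
contact_force: [-2.1, -2.1, 3.9]
gripper_width: 0.0322
```

```bash
python3 st.py
```

```text
t 7.95 p [0.5545 0.1259 0.0226] yaw -137.68 Ftool x,y,z 2.95 -0.13 -3.88 M [-0.673  0.693 -0.072] w 0.0322
```

>>> drive_tool(
  plan="-0.1 0 0 0; -0.2 0 0 0; -0.3 0 0 0; -0.4 0 0 0; -0.5 0 0 0; -0.5 0 0 0",
)

```text
time_s: 8.7
tcp_pos: [0.5584, 0.1295, 0.0225]
eef_rot: [-180.0, 0.0, -137.7]
contact_force: [-1.8, -3.7, 3.0]
gripper_width: 0.0315
```

```bash
python3 st.py
```

```text
t 8.7 p [0.5584 0.1295 0.0225] yaw -137.67 Ftool x,y,z 3.79 -1.52 -3.01 M [-1.072  0.363 -0.103] w 0.0315
```

>>> drive_tool(
  plan="0 -0.05 0 0; -0.1 -0.05 0 0; -0.2 -0.05 0 0; -0.3 -0.05 0 0; -0.3 -0.05 0 0; -0.3 -0.05 0 0",
)

```text
time_s: 9.45
tcp_pos: [0.561, 0.1312, 0.0226]
eef_rot: [-180.0, 0.0, -137.7]
contact_force: [-1.2, -1.5, 2.2]
gripper_width: 0.0318
```

```bash
python3 st.py
```

```text
t 9.45 p [0.561  0.1312 0.0226] yaw -137.67 Ftool x,y,z 1.88 -0.3 -2.21 M [-0.143  0.354  0.026] w 0.0318
```

>>> drive_tool(
  plan="-0.1 0 0 0; -0.15 0 0 0; -0.2 0 0 0; -0.2 0 0 0; -0.2 0 0 0",
)

```text
time_s: 10.07
tcp_pos: [0.5623, 0.1324, 0.0226]
eef_rot: [-180.0, 0.0, -137.7]
contact_force: [-2.3, -1.3, 2.5]
gripper_width: 0.032
```

```bash
python3 st.py
```

```text
t 10.07 p [0.5623 0.1324 0.0226] yaw -137.67 Ftool x,y,z 2.56 0.59 -2.55 M [-0.45   0.46   0.015] w 0.032
```

>>> drive_tool(
  plan="-0.05 0 0 0; -0.1 0 0 0; -0.15 0 0 0; -0.15 0 0 0; -0.15 0 0 0",
)

```text
time_s: 10.7
tcp_pos: [0.5633, 0.1333, 0.0226]
eef_rot: [180.0, -0.0, -137.7]
contact_force: [-2.5, -2.0, 4.2]
gripper_width: 0.0319
```

```bash
python3 st.py
```

```text
t 10.7 p [0.5633 0.1333 0.0226] yaw -137.67 Ftool x,y,z 3.16 0.17 -4.16 M [-0.704  0.846 -0.072] w 0.0319
```

>>> drive_tool(
  plan="-0.05 0 0 0; -0.1 0 0 0; -0.15 0 0 0; -0.15 0 0 0; -0.15 0 0 0",
)

```text
time_s: 11.32
tcp_pos: [0.5633, 0.1334, 0.0225]
eef_rot: [180.0, -0.2, -137.7]
contact_force: [-6.1, -5.9, 8.3]
gripper_width: 0.0323
```

```bash
python3 st.py
python3 - <<'E'
from h import *
a=cam('scene'); f=a['frame'][244:276,148:178]; b=cam('wrist')
cv2.imwrite('pics/z5.png',np.hstack([cv2.resize(f[:,:,::-1],(360,384),interpolation=cv2.INTER_CUBIC),b['frame'][:,120:420,::-1]]))
E
```

```text
t 11.32 p [0.5633 0.1334 0.0225] yaw -137.68 Ftool x,y,z 8.46 -0.3 -8.33 M [-1.748  1.828  0.043] w 0.0323
```

View pics/z5.png

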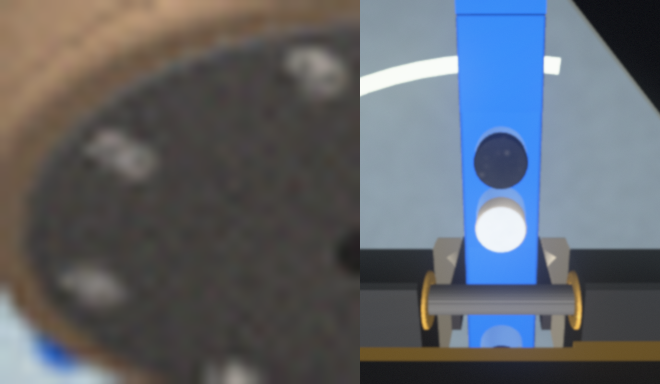

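The TCP has stopped advancing at 8.5 N. The post position this implies, (0.645, 0.208), agrees with the estimates, and the wrist view shows no slip in the grip, so the fork is fully seated. I'll release, lift, and move to the front of the pad.

>>> drive_tool(
  plan="0.1 0 0 0; 0.15 0 0 0; 0.15 0 0 0",
)

```text
time_s: 11.8
tcp_pos: [0.5633, 0.1333, 0.0225]
eef_rot: [-180.0, -0.0, -137.7]
contact_force: [-2.8, -2.8, 3.7]
gripper_width: 0.0319
```

>>> drive_tool(
  plan="0 0 0 0; 0 0 0 0; 0 0 0 0; 0 0 -1.5 0; 0 0 -4 0; 0 0 -7 0; 0 0 -8 0; 0 0 -8 0",
  fingers=-1,
)

```text
time_s: 12.8
tcp_pos: [0.5638, 0.1337, 0.1036]
eef_rot: [-180.0, 0.1, -137.7]
contact_force: [-0.5, -0.4, -1.1]
gripper_width: 0.0875
```

```bash
python3 st.py; python3 go.py .4625 .1118 .103 -137.67
python3 - <<'E'
from m import *
w=cam('wrist','w5'); m=blue(w); c=[]
for y in range(10,70,3):
    x=np.where(m[y])[0]
    if len(x): c.append(ray(w,[[x.min(),y],[x.max()+1,y]],.04)[:,:2].ravel())
for y in c[::5]: print(y)
E
```

```text
t 12.8 p [0.5638 0.1337 0.1036] yaw -137.67 Ftool x,y,z 0.68 0.04 1.14 M [ 0.089 -0.13  -0.002] w 0.0875
t 12.8 p [0.5638 0.1337 0.1036] [-1.7998e+02  1.2000e-01 -1.3767e+02] F [-0.53 -0.43 -1.14] w 0.0875
SHIFT [8.96 5.2  0.04] turn -0.0
[0.48045526 0.04105603 0.46132816 0.06203487]
[0.48820453 0.04403003 0.46691255 0.06738539]
[0.49418302 0.04922495 0.47302353 0.07243556]
[0.4999116  0.05498216 0.47888716 0.07804462]
```

View pics/w5.png

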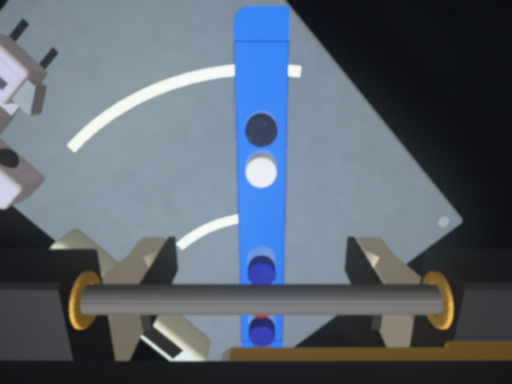

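The carrier is upright at column 262, front face to the right, with the free end at the top of the image. The push point is clear.

>>> drive_tool(
  plan="1.5 1 0 0; 3.5 2 0 0; 5.5 3.2 0 0; 7.5 4.3 0 0; 8.6 5 0 0; 9 5.2 0 0; 9 5.2 1.5 0; 9 5.2 3 0",
  fingers=1,
  squeeze=20,
)

```text
time_s: 13.85
tcp_pos: [0.4625, 0.1116, 0.0723]
eef_rot: [-180.0, 0.0, -137.7]
contact_force: [0.4, -0.5, -0.8]
gripper_width: 0.0132
```

>>> drive_tool(
  plan="0 0 1.5 0; 0 0 3 0; 0 0 4.2 0; 0 0 4.9 0; 0 0 4.9 0",
)

```text
time_s: 14.48
tcp_pos: [0.4618, 0.1111, 0.0231]
eef_rot: [180.0, -0.1, -137.7]
contact_force: [-0.5, 0.1, 0.8]
gripper_width: 0.0001
```

```bash
cat > arc.py <<'E'
# rows to swing: tool pose = P + R u(th) - (16+h) n(th), yaw=th, for th list, in current tool axes
import sys
from h import *
P=np.array([.6454,.2081])
def pose(th,R,off):
    t=np.radians(th); u=np.array([np.cos(t),np.sin(t)]); n=np.array([-u[1],u[0]]); return P+R*u-off*n
s=r.get_state(); p=s['tcp_pos']; yaw=s['eef_rot'][2]%360; t=np.radians(yaw)
ex=np.array([np.cos(t),np.sin(t)]); ey=np.array([np.sin(t),-np.cos(t)])
q=p[:2]-P; print('R',(q@ex*1e3).round(1),'off',(q@ey*1e3).round(1),'z',p[2].round(4))
R,off=float(sys.argv[1]),float(sys.argv[2])
for th in map(float,sys.argv[3:]):
    d=(pose(th,R,off)-p[:2])*100; print(th,(d@ex).round(2),(d@ey).round(2),0,-np.radians(th-yaw).round(3))
E
python3 st.py; python3 arc.py .2 .037 222.4
```

```text
t 14.47 p [0.4618 0.1111 0.0231] yaw -137.67 Ftool x,y,z 0.24 0.42 -0.75 M [ 0.091 -0.187 -0.005] w 0.0001
R 201.1 off 52.0 z 0.0231
222.4 -0.1 -1.52 0 -0.001
```

Next I'll close in on the pad and look for contact.

>>> drive_tool(
  plan="0 -0.4 0 0; 0 -0.8 0 0; 0 -1.2 0 0; 0 -1.5 0 0; 0 -1.7 0 0; 0 -1.9 0 0; 0 -1.9 0 0",
)

```text
time_s: 15.35
tcp_pos: [0.4746, 0.0971, 0.0235]
eef_rot: [180.0, -0.0, -137.7]
contact_force: [0.6, -0.1, -0.1]
gripper_width: 0.0002
```

```bash
python3 st.py; python3 arc.py .2 .036 224 226.5 229.5 232.5 235.5 238 240 240
```

```text
t 15.35 p [0.4746 0.0971 0.0235] yaw -137.68 Ftool x,y,z -0.41 -0.46 0.06 M [ 0.097 -0.141  0.015] w 0.0002
R 201.0 off 32.9 z 0.0235
224.0 -0.0 -0.28 0 -0.029
226.5 0.11 -1.16 0 -0.073
229.5 0.19 -2.22 0 -0.125
232.5 0.22 -3.28 0 -0.178
235.5 0.19 -4.34 0 -0.23
238.0 0.13 -5.23 0 -0.274
240.0 0.05 -5.93 0 -0.309
240.0 0.05 -5.93 0 -0.309
```

```bash
python3 arc.py .2 .031 223 224 225.2 226.5 228 229.5 231 232.5
```

```text
R 201.0 off 32.9 z 0.0235
223.0 -0.06 -0.43 0 -0.012
224.0 -0.02 -0.78 0 -0.029
225.2 0.03 -1.2 0 -0.05
226.5 0.07 -1.65 0 -0.073
228.0 0.11 -2.18 0 -0.099
229.5 0.13 -2.71 0 -0.125
231.0 0.14 -3.24 0 -0.151
232.5 0.13 -3.77 0 -0.178
```

>>> drive_tool(
  plan="0 -0.43 0 -0.012; 0 -0.78 0 -0.029; 0.03 -1.2 0 -0.05; 0.07 -1.65 0 -0.073; 0.1 -2.18 0 -0.1; 0.13 -2.71 0 -0.125; 0.14 -3.24 0 -0.15; 0.13 -3.77 0 -0.178",
)

```text
time_s: 16.35
tcp_pos: [0.4992, 0.0681, 0.0235]
eef_rot: [180.0, -0.0, -127.4]
contact_force: [-0.4, -0.2, 1.1]
gripper_width: 0.0006
```

```bash
python3 st.py; python3 arc.py .2 .031 234 235.5 237 238.5 240 241.5 243 244
python3 - <<'E'
from m import *
w=cam('wrist'); m=blue(w); print(m.sum())
for y in range(10,300,30):
    x=np.where(m[y])[0]
    if len(x): print(y,x.min(),x.max(),ray(w,[[x.min(),y],[x.max()+1,y]],.04)[:,:2].ravel().round(4))
E
```

```text
t 16.35 p [0.4992 0.0681 0.0235] yaw -127.38 Ftool x,y,z 0.42 0.24 -1.06 M [ 0.155  0.291 -0.004] w 0.0006
R 200.0 off 31.2 z 0.0235
234.0 0.07 -0.5 0 -0.024
235.5 0.13 -1.02 0 -0.05
237.0 0.18 -1.55 0 -0.076
238.5 0.22 -2.08 0 -0.103
240.0 0.24 -2.61 0 -0.129
241.5 0.24 -3.14 0 -0.155
243.0 0.23 -3.67 0 -0.181
244.0 0.22 -4.02 0 -0.199
1806
190 169 224 [0.5043 0.0119 0.4858 0.026 ]
220 219 222 [0.4963 0.0349 0.495  0.0359]
250 177 220 [0.5201 0.0346 0.5047 0.0464]
```

>>> drive_tool(
  plan="0.07 -0.5 0 -0.024; 0.13 -1.02 0 -0.05; 0.18 -1.55 0 -0.076; 0.22 -2.08 0 -0.103; 0.24 -2.61 0 -0.129; 0.24 -3.14 0 -0.155; 0.23 -3.67 0 -0.181; 0.22 -4.02 0 -0.199",
)

```text
time_s: 17.4
tcp_pos: [0.5299, 0.042, 0.0235]
eef_rot: [180.0, -0.0, -116.0]
contact_force: [-0.5, -0.2, 0.7]
gripper_width: 0.0005
```

```bash
python3 st.py; python3 arc.py .2 .031 245 246 247 248 249 250 251 252
```

```text
t 17.4 p [0.5299 0.042  0.0235] yaw -116.0 Ftool x,y,z 0.42 0.36 -0.73 M [ 0.23   0.257 -0.013] w 0.0005
R 199.9 off 31.0 z 0.0235
245.0 0.06 -0.35 0 -0.017
246.0 0.1 -0.7 0 -0.035
247.0 0.14 -1.05 0 -0.052
248.0 0.18 -1.4 0 -0.07
249.0 0.2 -1.76 0 -0.087
250.0 0.22 -2.11 0 -0.105
251.0 0.24 -2.46 0 -0.122
252.0 0.24 -2.82 0 -0.14
```

>>> drive_tool(
  plan="0.06 -0.35 0 -0.017; 0.1 -0.7 0 -0.035; 0.14 -1.05 0 -0.052; 0.18 -1.4 0 -0.07; 0.2 -1.76 0 -0.087; 0.22 -2.11 0 -0.105; 0.24 -2.46 0 -0.122; 0.24 -2.82 0 -0.14",
)

```text
time_s: 18.4
tcp_pos: [0.5541, 0.0276, 0.0236]
eef_rot: [180.0, 0.0, -108.0]
contact_force: [-0.7, -0.2, 0.4]
gripper_width: 0.0002
```

```bash
python3 st.py; python3 arc.py .2 .031 252.7 253.4 254.1 254.8 255.5 256.2 256.8 257.4
```

```text
t 18.4 p [0.5541 0.0276 0.0236] yaw -107.98 Ftool x,y,z 0.46 0.64 -0.38 M [0.144 0.296 0.03 ] w 0.0002
R 199.9 off 31.1 z 0.0236
252.7 0.04 -0.25 0 -0.012
253.4 0.08 -0.5 0 -0.024
254.1 0.11 -0.74 0 -0.036
254.8 0.14 -0.99 0 -0.049
255.5 0.16 -1.23 0 -0.061
256.2 0.18 -1.48 0 -0.073
256.8 0.2 -1.69 0 -0.083
257.4 0.21 -1.9 0 -0.094
```

>>> drive_tool(
  plan="0.04 -0.25 0 -0.012; 0.08 -0.5 0 -0.024; 0.11 -0.74 0 -0.036; 0.14 -0.99 0 -0.049; 0.16 -1.23 0 -0.061; 0.18 -1.48 0 -0.073; 0.2 -1.69 0 -0.083; 0.21 -1.9 0 -0.094",
)

```text
time_s: 19.4
tcp_pos: [0.5714, 0.0197, 0.0235]
eef_rot: [180.0, -0.0, -102.6]
contact_force: [-1.8, 1.2, 0.2]
gripper_width: 0.0002
```

```bash
python3 st.py; python3 arc.py .2 .031 257.8 258.2 258.6 259 259.5 260 260.5 260.5
python3 - <<'E'
from m import *
w=cam('wrist'); m=blue(w)
for y in range(130,300,20):
    x=np.where(m[y])[0]
    if len(x)>20: print(y,x.min(),x.max(),ray(w,[[x.min(),y],[x.max()+1,y]],.04)[:,:2].ravel().round(4))
E
```

```text
t 19.4 p [0.5714 0.0197 0.0235] yaw -102.62 Ftool x,y,z -0.75 2.03 -0.21 M [ 0.088  0.318 -0.041] w 0.0002
R 200.0 off 31.1 z 0.0235
257.8 0.02 -0.16 0 -0.007
258.2 0.04 -0.3 0 -0.014
258.6 0.06 -0.44 0 -0.021
259.0 0.08 -0.58 0 -0.028
259.5 0.1 -0.75 0 -0.037
260.0 0.12 -0.93 0 -0.046
260.5 0.14 -1.1 0 -0.055
260.5 0.14 -1.1 0 -0.055
190 174 224 [ 0.5975 -0.0287  0.5768 -0.0241]
210 149 221 [ 0.6104 -0.0225  0.5802 -0.0157]
230 147 222 [ 0.6142 -0.0139  0.5821 -0.0067]
250 160 219 [ 0.6116 -0.0035  0.5858  0.0023]
```

>>> drive_tool(
  plan="0.02 -0.16 0 -0.007; 0.04 -0.3 0 -0.014; 0.06 -0.44 0 -0.021; 0.08 -0.58 0 -0.028; 0.1 -0.75 0 -0.037; 0.12 -0.93 0 -0.046; 0.14 -1.1 0 -0.055; 0.14 -1.1 0 -0.055",
)

```text
time_s: 20.45
tcp_pos: [0.5822, 0.016, 0.0236]
eef_rot: [-180.0, 0.0, -99.5]
contact_force: [-1.3, 0.3, -0.5]
gripper_width: 0.0002
```

```bash
python3 st.py; python3 arc.py .2 .031 260.9 261.3 261.7 262.1 262.5 262.5
```

```text
t 20.45 p [0.5822 0.016  0.0236] yaw -99.5 Ftool x,y,z -0.05 1.29 0.48 M [ 0.268  0.273 -0.034] w 0.0002
R 199.9 off 30.6 z 0.0236
260.9 0.03 -0.1 0 -0.007
261.3 0.05 -0.24 0 -0.014
261.7 0.07 -0.38 0 -0.021
262.1 0.09 -0.52 0 -0.028
262.5 0.1 -0.66 0 -0.035
262.5 0.1 -0.66 0 -0.035
```

>>> drive_tool(
  plan="0.03 -0.1 0 -0.007; 0.05 -0.24 0 -0.014; 0.07 -0.38 0 -0.021; 0.09 -0.52 0 -0.028; 0.1 -0.66 0 -0.035; 0.1 -0.66 0 -0.035",
)

```text
time_s: 21.2
tcp_pos: [0.5883, 0.0139, 0.0236]
eef_rot: [-180.0, 0.0, -97.5]
contact_force: [-1.3, 1.8, 0.6]
gripper_width: 0.0007
```

```bash
python3 st.py; python3 arc.py .2 .031 262.8 263.1 263.4 263.7 264.0 264.0
python3 - <<'E'
from m import *
w=cam('wrist'); m=blue(w)
for y in range(130,300,20):
    x=np.where(m[y])[0]
    if len(x)>20: print(y,x.min(),x.max(),ray(w,[[x.min(),y],[x.max()+1,y]],.04)[:,:2].ravel().round(4))
E
```

```text
t 21.2 p [0.5883 0.0139 0.0236] yaw -97.5 Ftool x,y,z -1.66 1.52 -0.63 M [0.512 0.397 0.072] w 0.0007
R 200.0 off 31.3 z 0.0236
262.8 0.02 -0.13 0 -0.005
263.1 0.03 -0.24 0 -0.01
263.4 0.05 -0.34 0 -0.016
263.7 0.06 -0.45 0 -0.021
264.0 0.08 -0.55 0 -0.026
264.0 0.08 -0.55 0 -0.026
210 149 221 [ 0.6309 -0.0247  0.6002 -0.0206]
230 147 222 [ 0.6339 -0.0157  0.6013 -0.0115]
250 158 219 [ 0.6313 -0.0057  0.6042 -0.0022]
```

>>> drive_tool(
  plan="0.02 -0.13 0 -0.005; 0.03 -0.24 0 -0.01; 0.05 -0.34 0 -0.016; 0.06 -0.45 0 -0.021; 0.08 -0.55 0 -0.026; 0.08 -0.55 0 -0.026",
)

```text
time_s: 22.0
tcp_pos: [0.5936, 0.0124, 0.0236]
eef_rot: [-180.0, 0.0, -96.0]
contact_force: [-1.1, 1.8, 0.9]
gripper_width: 0.0002
```

```bash
python3 st.py; python3 arc.py .2 .031 264.3 264.6 264.9 265.2 265.2
```

```text
t 22.0 p [0.5936 0.0124 0.0236] yaw -96.01 Ftool x,y,z -1.68 1.3 -0.95 M [0.669 0.579 0.022] w 0.0002
R 200.0 off 31.0 z 0.0236
264.3 0.01 -0.11 0 -0.005
264.6 0.03 -0.22 0 -0.011
264.9 0.04 -0.32 0 -0.016
265.2 0.06 -0.43 0 -0.021
265.2 0.06 -0.43 0 -0.021
```

>>> drive_tool(
  plan="0.01 -0.11 0 -0.005; 0.02 -0.22 0 -0.011; 0.03 -0.32 0 -0.016; 0.04 -0.43 0 -0.021; 0.04 -0.43 0 -0.021",
)

```text
time_s: 22.62
tcp_pos: [0.5977, 0.0114, 0.0235]
eef_rot: [180.0, -0.0, -94.8]
contact_force: [-1.0, 0.7, 1.0]
gripper_width: 0.0003
```

```bash
python3 st.py; python3 arc.py .2 .031 265.5 265.8 266.1 266.4 266.4
```

```text
t 22.62 p [0.5977 0.0114 0.0235] yaw -94.81 Ftool x,y,z -0.63 1.09 -0.96 M [ 0.348  0.704 -0.007] w 0.0003
R 200.0 off 31.0 z 0.0235
265.5 0.02 -0.11 0 -0.005
265.8 0.04 -0.22 0 -0.011
266.1 0.05 -0.32 0 -0.016
266.4 0.06 -0.43 0 -0.021
266.4 0.06 -0.43 0 -0.021
```

>>> drive_tool(
  plan="0.02 -0.11 0 -0.005; 0.03 -0.22 0 -0.011; 0.04 -0.32 0 -0.016; 0.05 -0.4 0 -0.021; 0.05 -0.4 0 -0.021",
)

```text
time_s: 23.25
tcp_pos: [0.6019, 0.0106, 0.0236]
eef_rot: [-180.0, -0.0, -93.6]
contact_force: [-1.2, -0.6, 1.5]
gripper_width: 0.0007
```

```bash
python3 st.py; python3 arc.py .2 .031 266.5 266.8 267.1 267.4
python3 - <<'E'
from m import *
w=cam('wrist'); m=blue(w)
for y in range(210,300,20):
    x=np.where(m[y])[0]
    if len(x)>20: print(y,x.min(),x.max(),ray(w,[[x.min(),y],[x.max()+1,y]],.04)[:,:2].ravel().round(4))
E
```

```text
t 23.25 p [0.6019 0.0106 0.0236] yaw -93.61 Ftool x,y,z 0.71 1.2 -1.47 M [-0.208  0.342 -0.051] w 0.0007
R 199.8 off 30.9 z 0.0236
266.5 0.02 -0.03 0 -0.002
266.8 0.04 -0.14 0 -0.007
267.1 0.06 -0.24 0 -0.012
267.4 0.07 -0.35 0 -0.018
210 147 221 [ 0.648  -0.025   0.6162 -0.023 ]
230 147 222 [ 0.6495 -0.0158  0.6167 -0.0138]
250 168 218 [ 0.6418 -0.0057  0.6193 -0.0043]
```

>>> drive_tool(
  plan="0.02 -0.08 0 -0.003; 0.03 -0.16 0 -0.007; 0.04 -0.24 0 -0.012; 0.05 -0.35 0 -0.018; 0.05 -0.35 0 -0.018",
)

```text
time_s: 23.92
tcp_pos: [0.6033, 0.0099, 0.0235]
eef_rot: [179.8, -0.0, -92.6]
contact_force: [-9.4, 2.0, 6.4]
gripper_width: 0.0003
```

```bash
python3 st.py; python3 arc.py .2 .031 267.6 267.9 268.2 268.5
```

```text
t 23.93 p [0.6033 0.0099 0.0235] yaw -92.58 Ftool x,y,z -1.58 9.52 -6.35 M [0.746 2.989 0.089] w 0.0003
R 199.8 off 33.2 z 0.0235
267.6 0.02 -0.28 0 -0.003
267.9 0.04 -0.39 0 -0.008
268.2 0.06 -0.49 0 -0.014
268.5 0.07 -0.6 0 -0.019
```

>>> drive_tool(
  plan="0 -0.03 0 0; 0 -0.06 0 0; 0 -0.06 0 0",
)

```text
time_s: 24.3
tcp_pos: [0.6034, 0.0099, 0.0235]
eef_rot: [179.8, -0.0, -92.6]
contact_force: [-11.2, 2.0, 7.4]
gripper_width: 0.0004
```

```bash
python3 st.py
```

```text
t 24.3 p [0.6034 0.0099 0.0235] yaw -92.59 Ftool x,y,z -1.48 11.29 -7.43 M [0.987 3.571 0.034] w 0.0004
```

>>> drive_tool(
  plan="0 -0.03 0 0; 0 -0.05 0 0; 0 -0.05 0 0",
)

```text
time_s: 24.68
tcp_pos: [0.6036, 0.0099, 0.0234]
eef_rot: [179.8, -0.0, -92.6]
contact_force: [-12.3, 3.0, 9.9]
gripper_width: 0.0004
```

```bash
python3 st.py
python3 - <<'E'
from h import *
w=cam('wrist','w9'); t=cam('scene','s9');
E
```

```text
t 24.68 p [0.6036 0.0099 0.0234] yaw -92.59 Ftool x,y,z -2.47 12.43 -9.94 M [1.059 3.936 0.029] w 0.0004
```

>>> drive_tool(
  plan="0 -0.02 0 0; 0 -0.04 0 0; 0 -0.04 0 0",
)

```text
time_s: 25.15
tcp_pos: [0.6038, 0.0098, 0.0235]
eef_rot: [179.7, -0.0, -92.6]
contact_force: [-12.1, 2.5, 10.0]
gripper_width: 0.0003
```

```bash
python3 st.py
```

```text
t 25.15 p [0.6038 0.0098 0.0235] yaw -92.59 Ftool x,y,z -1.99 12.23 -9.99 M [1.181 4.164 0.052] w 0.0003
```

>>> drive_tool(
  plan="0 0.05 0 0; 0 0.1 0 0; 0 0.15 0 0; 0 0.15 0 0",
)

```text
time_s: 25.65
tcp_pos: [0.6036, 0.0101, 0.0235]
eef_rot: [179.9, -0.0, -92.6]
contact_force: [-8.2, 2.9, 6.3]
gripper_width: 0.0005
```

```bash
python3 st.py
```

```text
t 25.65 p [0.6036 0.0101 0.0235] yaw -92.58 Ftool x,y,z -2.52 8.33 -6.28 M [0.897 2.572 0.013] w 0.0005
```

>>> drive_tool(
  plan="0 0.05 0 0; 0 0.1 0 0; 0 0.15 0 0; 0 0.15 0 0",
)

```text
time_s: 26.15
tcp_pos: [0.6032, 0.0102, 0.0235]
eef_rot: [180.0, 0.0, -92.6]
contact_force: [-5.6, 2.3, 3.5]
gripper_width: 0.0002
```

```bash
python3 st.py
```

```text
t 26.15 p [0.6032 0.0102 0.0235] yaw -92.58 Ftool x,y,z -2.08 5.67 -3.47 M [ 0.774  1.696 -0.003] w 0.0002
```

>>> drive_tool(
  plan="0 0.05 0 0; 0 0.1 0 0; 0 0.15 0 0; 0 0.15 0 0",
)

```text
time_s: 26.65
tcp_pos: [0.6028, 0.0102, 0.0238]
eef_rot: [-179.9, 0.0, -92.6]
contact_force: [-0.1, 0.6, -0.5]
gripper_width: 0.0007
```

```bash
python3 st.py
```

```text
t 26.65 p [0.6028 0.0102 0.0238] yaw -92.57 Ftool x,y,z -0.62 0.11 0.54 M [ 0.102 -0.095  0.038] w 0.0007
```

>>> drive_tool(
  plan="0 0.1 0 0; 0 0.3 0 0; 0 0.6 0 0; 0 1 0 0; 0 1.5 0 0; 0 2.0 0 0; 0 2.5 0 0;  0 2.5 0 0",
)

```text
time_s: 27.65
tcp_pos: [0.5767, 0.0113, 0.0236]
eef_rot: [180.0, -0.0, -92.6]
contact_force: [-0.3, -0.4, -0.7]
gripper_width: 0.0003
```

```bash
python3 st.py;python3 - <<'E'
from m import *
w=cam('wrist','w10'); m=blue(w)
for y in range(150,300,20):
    x=np.where(m[y])[0]
    if len(x)>20: print(y,x.min(),x.max(),ray(w,[[x.min(),y],[x.max()+1,y]],.04)[:,:2].ravel().round(4))
E
```

```text
t 27.65 p [0.5767 0.0113 0.0236] yaw -92.57 Ftool x,y,z 0.43 0.24 0.71 M [ 0.089 -0.063  0.068] w 0.0003
190 117 160 [ 0.6346 -0.0328  0.6162 -0.032 ]
210 87 163 [ 0.6489 -0.0246  0.6162 -0.0231]
230 87 164 [ 0.6507 -0.0154  0.6169 -0.0139]
250 91 158 [ 0.6509 -0.0058  0.6208 -0.0045]
270 95 128 [0.651  0.0042 0.6357 0.0048]
```

>>> drive_tool(
  plan="0 0 -1.5 0; 0 0 -4 0; 0 0 -7 0; -0.5 -1 -9.6 0; -1.3 -2.2 -9.6 0; -2 -3.5 -9.6 0; -2.4 -4.3 -9.6 0; -2.4 -4.3 -9.6 0",
)

```text
time_s: 28.7
tcp_pos: [0.6212, 0.0334, 0.1184]
eef_rot: [179.9, -0.0, -92.6]
contact_force: [-0.2, -0.5, 0.1]
gripper_width: 0.0004
```

```bash
python3 st.py;python3 - <<'E'
from m import *
w=cam('wrist','w11'); s=cam('scene','s11'); m=blue(w)
for y in range(10,300,20):
    x=np.where(m[y])[0]
    if len(x)>20: print(y,x.min(),x.max(),ray(w,[[x.min(),y],[x.max()+1,y]],.04)[:,:2].ravel().round(4))
print(proj(w,[[.6306,-.0274,.04],[.6306,-.0274,.024]]), proj(s,[.6306,-.0274,.04]))
E
```

```text
t 28.7 p [0.6212 0.0334 0.1184] yaw -92.57 Ftool x,y,z 0.5 0.13 -0.09 M [ 0.095 -0.027  0.023] w 0.0004
130 214 260 [ 0.6498 -0.0226  0.6182 -0.0211]
150 216 260 [ 0.6496 -0.009   0.6188 -0.0076]
170 216 260 [0.6507 0.005  0.6195 0.0064]
190 217 260 [0.6513 0.0195 0.6201 0.0209]
[[242.04734061 121.37780662]
 [243.1715152  119.153051  ]] [[209.40373713 191.10479285]]
```

Run:
```python
import cv2,numpy as np
w=cv2.imread('pics/w11.png')[55:175,170:330]; s=cv2.imread('pics/s11.png')[165:255,160:260]
a=cv2.resize(w,(640,480),interpolation=2)
b=cv2.resize(s,(133,120),interpolation=2)
out=np.zeros((600,800,3),np.uint8); out[:480,:640]=a; out[480:,:133]=b
t=cv2.resize(s,(160,144)); out[:144,640:]=t
cv2.imwrite('pics/f.png',out)
```

```text
(no output)
```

View pics/f.png

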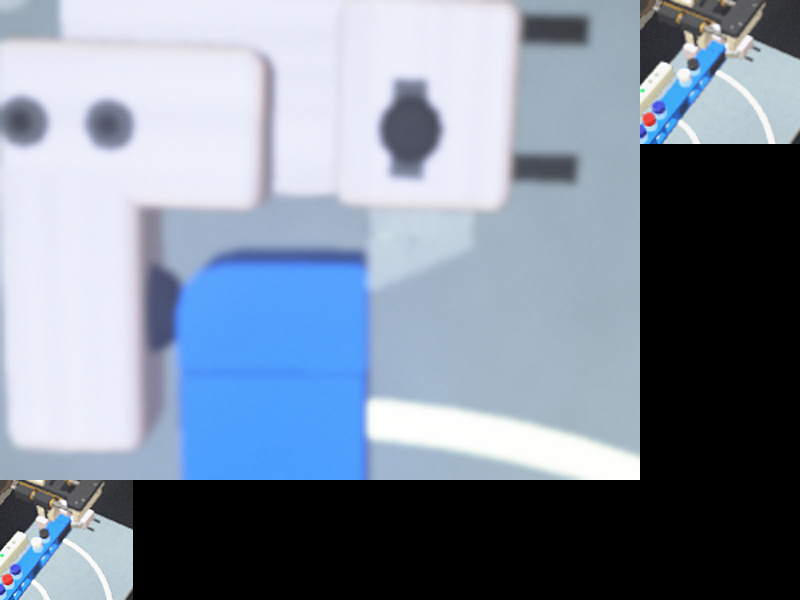

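In the close-up the bolt stands out across the carrier's front face. Its left side, x≈368, meets the front edge, and its tip at y≈290 is about 5–6 mm past the free-end edge at y≈255. The carrier bears on the buffer dome at (165,310). The free end images within about 1 px along the carrier's length of where a seated fork puts it, so the fork is still seated, and the robot is clear. Handing in.

```bash
python3 st.py; python3 -c "
from plant import r
print(r.close_job())"
```

```text
t 28.8 p [0.6206 0.0331 0.1187] yaw -92.59 Ftool x,y,z 0.22 0.49 -0.08 M [ 0.079 -0.095  0.007] w 0.0007
the job is handed in; nothing more can be done
None
```

The carrier is on the pivot post, swung home against the rubber buffer and held by the bolt. I handed the job in at about 29 s, with the robot touching nothing.

**What I did**
- **Seating:** I gripped the carrier by its waist and slid the fork onto the post while it was still swung out. It stopped firmly at about 8.5 N.
- **Swing:** I let go, then pushed the pad with closed fingers along the arc until the carrier pressed into the buffer. The highest push I read was about 12.4 N, below the 18 N limit. The bracket turned out to be set a few mm beyond its middle position.

**Last checks**
- **Bolt:** The close-up shows it about 5–6 mm across the carrier's front face.
- **Buffer and upright:** The same view shows the carrier upright and bearing on the buffer.
- **Fork:** The free end is within about 1 mm, along the carrier, of where a seated fork would put it.
- **Bystanders:** I never moved near them, but I did not re-image them at the end.

**What disagreed**
- **Post position:** The cameras differed by 2–3 mm on the post's sideways position. I settled it by feel as the fork went on.
- **Ramp force:** I read only 1–2 N on the bolt ramp, below the 2–5 N expected.
- **Bolt by feel:** The force readings as I backed off did not clearly show whether the bolt had snapped, so I relied on the picture.

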